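# Turn the griddle plate smooth side up

## Robot

A 6-joint arm with a two-finger parallel gripper is mounted at the origin on a cart in front of the work surface, level with it; the furniture and walls round the work are solid. World frame = base frame: x ahead of the robot, y to its left, z up, the work surface at z = 0. Lengths are in m, angles in degrees, forces in N, time in s.
With the tool pointing down it reaches from about 0.425 to 0.95 m from the base axis. Payload 14.7 kg.
Tool frame: the origin (TCP) lies between the finger pads; the fingertips stand 14 mm ahead of it and the grasp point (between the pads) lies 5 mm behind it (r.tip_reach is the distance from the TCP to the fingertips, in m); z points along the fingers, y is the line along which they close (so a half turn about z gives the same grasp; the last joint's range is limited). The gripper opens to 85 mm and grips with 20 to 120 N. Pads are 22 mm wide; open, the fingers measure 114 mm over their backs; the gripper's body (76 mm by 85 mm) begins 54 mm behind the grasp point. The pads swing forward as they close: fully open they stand 13 mm farther back than shut.
Start: joints at [61.1, 27.513, 91.461, -0, 61.026, -2.67], TCP at [0.287, 0.583, 0.245] pointing down, gripper open.
Joint ranges: [-157.49, 157.49], [-46.99, 117.5], [13.45, 153.17], [-89.5, 269.5], [5.16, 153.95], [-167.48, 167.48]. Speed limits (degrees/s): [108.29, 108.29, 136.94, 172.46, 172.46, 172.46].

## Interface

Orientations are given as [roll, pitch, yaw] about the fixed x, y, z axes, in that order (R = Rz(yaw) Ry(pitch) Rx(roll)).
In Python, from rig import monitor, get_image, camera_params, r gives the robot as it stands. The module is installed in compiled form; this text tells all that it offers.
- The arm moves only by the shell command python3 -m handwheel 'ROWS' [FORCE]. ROWS is JSON, a list that holds one entry, the list of rows, each a list of 7 numbers: the turn, a rotation vector about the tool's x, y, z in units of 45 degrees (1.0 is 45 degrees), then the shift along the tool's x, y, z in units of 10 cm (1.0 is 10 cm), then the opening in per cent of the stroke, from 0 (shut) to 100 (fully open). In form: [[[wx, wy, wz, tx, ty, tz, fingers], ...]]. A call has 1 to 5 rows; each row is the pose to reach, as a shift and turn from the pose commanded when the call began, along the tool's axes at that moment; what a row does not reach only later rows make up. A row lasts 1/12 s, in which the tool goes at most 41.7 mm and 7.16 degrees, less where a joint would pass 70% of its speed; a pose out of reach is approached as far as the arm can. A call with a number of a shift or a turn outside -1 to 1 is refused whole. A call with a gripper value outside its range is refused whole. The fingers move at their own pace and stop on an object; FORCE is the grip in N (left out, the last holds). Time passes only in rows, so rows that repeat a pose let the fingers close. It gives the time, the measured TCP pose, the force, the opening and the grip force at its end, in the units of the state.
- monitor.get_obs(): the state, without advancing time (a new reading comes with each control period).
- get_image(name): name is "side" or "top"; returns the picture (384x512x3 uint8, red, green, blue); there is no depth.
- camera_params(name): a dict with "mtx" (3x3 intrinsics, pixels), "D" ([k1, k2, p1, p2, k3] as OpenCV has them; the pictures are not rectified), "R" (3x3) and "t" (3): a world point X has camera coordinates R X + t. Camera axes: x right, y down, z forward; pixel columns grow to the right and rows downward; lengths in m; the calibration is good to about 2 mm. A picture is of the moment at which its call begins. camera_params takes no time and is no camera call.
- r.job_done(): hands the job in; it is judged then, once.
The state is a dict: "clock": time; "joints": joint angles; "qd": joint speeds; "joint_torque": joint torques, N m; "tcp_pos": TCP position; "orientation": TCP orientation; "force": force on the tool from outside, world axes, zero at the start; "torque": the same for the moment, N m; "finger_gap": opening from 0.0 (shut) to 1.0 (fully open); "grasp_force": force on a finger pad.
Only numpy, scipy, OpenCV 4.12 (cv2) and the standard library are available. Lean on these libraries where they do the work, as an engineer would, in place of code of your own. Each camera call takes 0.05 s, during which the arm holds its last target. There are 200 camera calls.

## Task

The griddle plate lies ribbed side up: turn it over and put it back on the griddle smooth side up, its handle on the same side as before, fully seated on both locating pins. You may park it on edge in the slotted stand to change your grip. Do not drop or slam the plate, and leave the other things where they stand.

Things in the scene. Friction and masses are not known exactly. Their poses are not given: they have to be found in the camera images.
- plate: The loose reversible griddle plate, 0.26 kg: aluminium square 120 x 120 x 8 mm with a black handle in line; 196 mm overall. One face smooth, the other with five dark ribs 2.5 mm high. Origin: centre of the square, mid-thickness. -x points out along the handle (square ends at x = -60, handle -68 to -136 mm), z out of the RIBBED face. Fits the pins either face up, handle to the front.
- plate_handle (a point): Centre of the handle (68 long, 36 wide, 16 thick), at (-102, 0, 0) mm in the plate's frame, same axes as the plate. The place to grip, across the 36 mm width (plate y).
- plate_mid (a point): Centre of the plate's square, half-way through its thickness (same as the plate's origin).
- hole_front (a point): Centre of the plate's hole next to the handle, (-42, 0, 0) mm in the plate's frame. All three holes go through and are 16 mm wide.
- hole_rear (a point): Centre of the plate's far hole at (42, -36, 0) mm in the plate's frame: the one that takes the rear pin when the smooth face is up. Its twin at (42, 36) takes the pin ribbed face up.
- griddle: Bench griddle, fixed: grey housing 150 x 150 mm, deck 47 mm high; two dark rails (tops 60 mm high, 112 long, 12 wide, at y = +-53 mm) carry the plate; lip 73 mm high along the rear (x = 68 to 78 mm), small knob in front. Origin: on the worktop under the middle of the plate's seat. x points to the rear, away from the side where the plate's handle sticks out; z up.
- seat (a point): Where the plate's centre lies when it is seated: 64 mm above the worktop, over the griddle's origin; the griddle's axes.
- pin_front (a point): Front locating pin of the griddle, on its centre line at (-42, 0) mm; point at the seated plate's mid-thickness. Brass, 12 mm thick, tapering to 5 mm over its top 8 mm; top 74 mm above the worktop.
- pin_rear (a point): Rear locating pin, off the centre line at (42, 36) mm in the griddle's frame; same shape and height as the front pin.
- stand: Parking stand, fixed, to stand the plate on edge, handle up, for a change of grip: wooden foot 130 x 90 x 12 mm, two sheet-steel cheeks 100 mm long that form a slot along the stand's x, 16 mm wide up to 52 mm high, flaring to 34 mm at its top, 77 mm high. Origin: on the worktop under the middle of the slot. A plate stood there leans a few degrees either way.
- slot (a point): Middle of the slot's floor (top of the wooden foot, 12 mm above the worktop); x along the slot.
- sauce_a: Bystander, to be left alone: pale cream sauce bottle, 61 mm wide, 162 tall; origin under its centre.
- sauce_b: Bystander, to be left alone: brown sauce bottle, 61 mm wide, 162 tall; origin under its centre.
- jar: Bystander, to be left alone: glass spice jar with red lid, 45 mm wide, 108 tall; origin under its centre.
- tin: Bystander, to be left alone: red food tin, 57 mm wide, 72 tall; origin under its centre.
- timer: Bystander, to be left alone: cream kitchen timer, 60 mm wide, 52 tall; origin under its centre.
- tape: Bystander, to be left alone: white roll of label tape lying flat, 66 mm wide, 19 high; origin under its centre.
- mug: Bystander, to be left alone: speckled mug, 63 mm wide (88 over the handle), 49 tall; origin under its centre.

How it is judged (in metres and radians):
At the end, for the whole second after the job is handed in: The plate lies on the griddle smooth face up, handle to the front (within about 4.5 degrees of level), its centre within 4 mm of the seat, front hole and far hole within 5 mm of the front and rear pins, at seated height (-3 to +2.5 mm), at rest (angle between plate's own z axis and vertical above 3.06 rad and horizontal distance between plate_mid and seat below 0.004 m and horizontal distance between hole_front and pin_front below 0.005 m and horizontal distance between hole_rear and pin_rear below 0.005 m and z of plate_mid in the frame of seat between -0.003 and 0.0025 m and linear speed of plate below 0.02 m/s and angular speed of plate below 0.1 rad/s); the robot touches nothing.
It fails at once if the plate is dropped or slammed on the griddle (over 80 N) (contact force between plate and griddle above 80 N).
It fails at once if the plate is dropped or slammed on the stand (over 80 N) (contact force between plate and stand above 80 N).
It fails at once if the plate falls (faster than 1.2 m/s) (linear speed of plate above 1.2 m/s).
It fails at once if a bystander is moved more than 30 mm (distance of any of sauce_a, sauce_b, jar, tin, timer, tape, mug from where it was at the start of the episode above 0.03 m).
It also fails if it takes over 64 s, if anything falls off the work surface, if the arm or the gripper's body presses on something with over 40 N, if the wrist force passes 120 N, or if a joint passes its speed limit or range.

## Working session

There is one attempt and no reset: what is moved stays moved. The work goes in short steps, Python scripts to look and compute and a shell command to move; the robot and the scene stay as the last step left them, time stands still between calls to the robot, and variables do not carry over. Pictures are saved under pics/ and viewed, at most 10 in all, crops included, and the job is handed in when it is done.

```bash
mkdir -p pics; python3 - <<'E'
from rig import monitor,get_image,camera_params,r
import cv2
for n in("side","top"):
    im=get_image(n); cv2.imwrite(f"pics/{n}0.png",cv2.resize(im[:,:,::-1],(800,600),interpolation=cv2.INTER_CUBIC)); cv2.imwrite(f"pics/raw_{n}0.png",im[:,:,::-1])
    p=camera_params(n); print(n,p["mtx"].round(1).tolist(),p["D"],(-p["R"].T@p["t"]).round(3),p["R"].round(3).tolist())
print(monitor.get_obs())
E
```

```text
side [[396.2, 0.0, 249.1], [0.0, 396.2, 196.7], [0.0, 0.0, 1.0]] [-0.01045064  0.          0.          0.          0.        ] [0.451 0.615 1.1  ] [[-0.982, -0.191, 0.004], [-0.168, 0.851, -0.498], [0.092, -0.489, -0.867]]
top [[447.2, 0.0, 250.0], [0.0, 447.2, 188.5], [0.0, 0.0, 1.0]] [0.03925344 0.         0.         0.         0.        ] [ 0.288 -0.01   1.5  ] [[-0.011, -1.0, -0.023], [-0.983, 0.015, -0.183], [0.183, 0.02, -0.983]]
{'clock': 0.1, 'joints': array([ 6.10994993e+01,  2.75472508e+01,  9.14893611e+01,  1.27920449e-03,
        6.10271564e+01, -2.66975526e+00]), 'qd': array([ 0.03970393, -0.1117025 ,  0.03742769,  0.03170064,  0.02814588,
       -0.02614995]), 'joint_torque': array([ 1.35805418e-03, -9.52260661e+01, -4.31037211e+01, -6.59556258e-05,
        5.14351210e-03,  1.18799579e-05]), 'tcp_pos': array([0.28709386, 0.58276861, 0.24473043]), 'orientation': array([-1.79936353e+02, -4.08748201e-03,  1.53768632e+02]), 'force': array([-0.74356484, -0.1244636 , -0.87617664]), 'torque': array([0.0156852 , 0.00808486, 0.02572854]), 'grasp_force': 0.0, 'finger_gap': 0.9976668323979084}
```

View pics/side0.png

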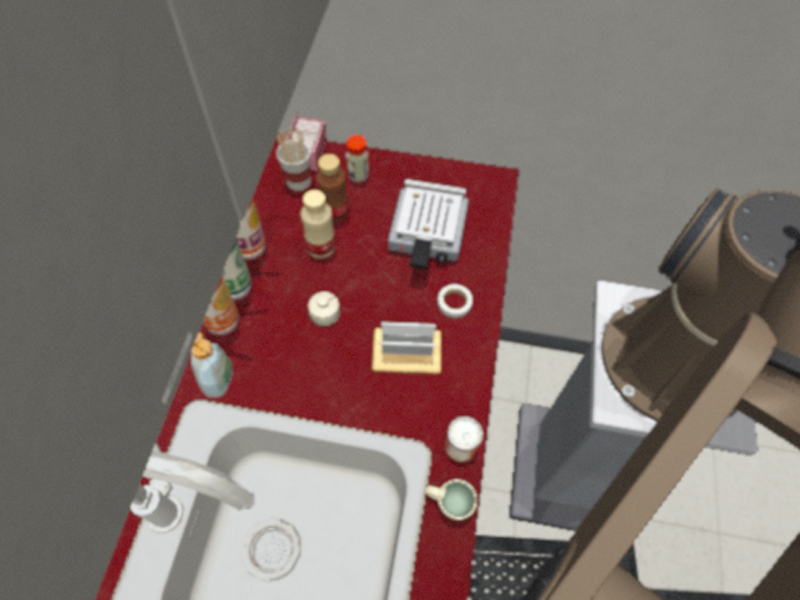

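View pics/top0.png

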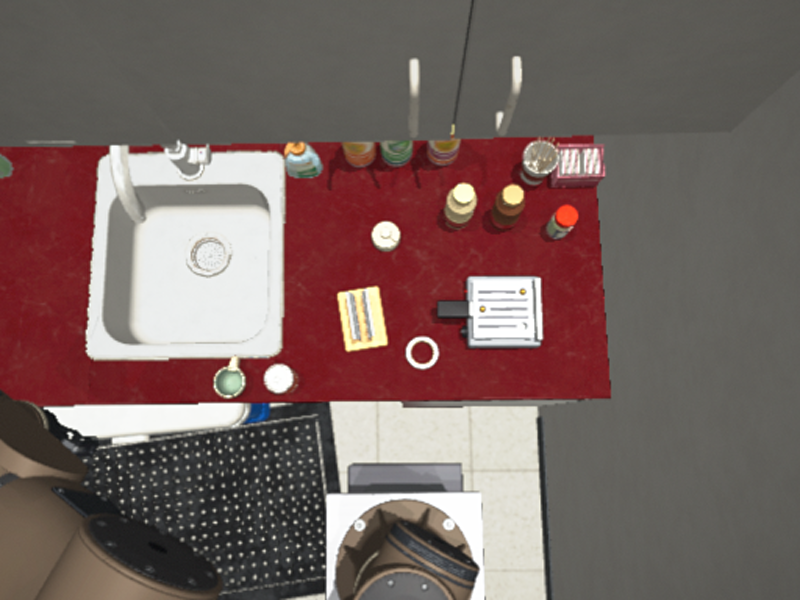

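The side view has the griddle at about (430,220) with its handle at (422,253), and the stand at (408,348). In the top view the griddle is at (504,311), the handle at (453,309) pointing +y, and the stand at (362,318). Next I'll enlarge crops of both.

```bash
python3 - <<'E'
import cv2,numpy as np
s=cv2.imread("pics/raw_side0.png");t=cv2.imread("pics/raw_top0.png")
def c(im,x,y,w,h): return cv2.resize(im[y:y+h,x:x+w],(400,300),interpolation=cv2.INTER_CUBIC)
# scales: 5x -> 80x60
o=np.vstack([np.hstack([c(t,275,170,80,60),c(s,235,112,80,60)]),np.hstack([c(t,200,175,80,60),c(s,225,195,80,60)])])
cv2.imwrite("pics/crops0.png",o)
E
```

```text
(no output)
```

View pics/crops0.png

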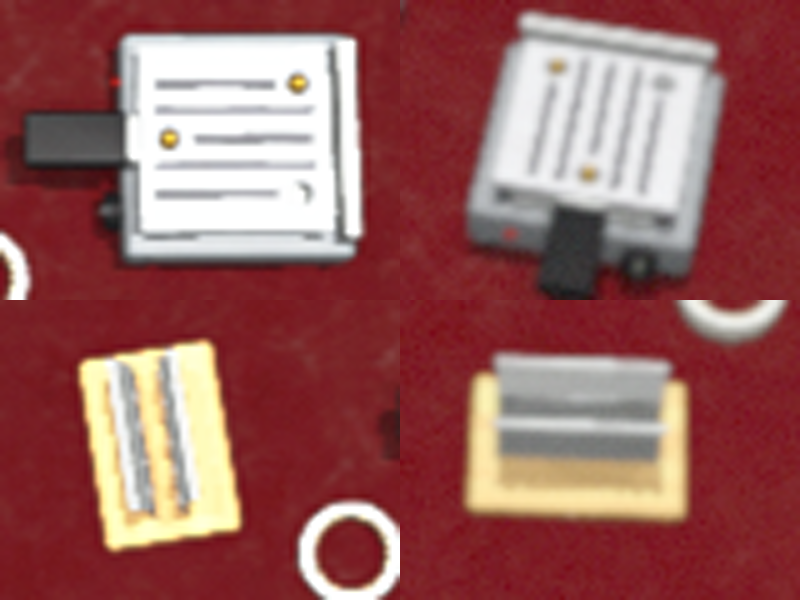

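Top crop pins: front (169,139), rear (298,83). Side crop pins: front (188,174), rear (157,67). Stand foot corners and cheek edges are readable in both crops, so I'll triangulate them now.

```bash
cat > h.py <<'E'
import numpy as np,cv2
from rig import camera_params
def ray(n,u,v):
    p=camera_params(n); q=cv2.undistortPoints(np.array([[[u,v]]],float),p["mtx"],p["D"])[0,0]
    return -p["R"].T@p["t"], p["R"].T@np.array([q[0],q[1],1])
def onz(n,u,v,z):
    c,d=ray(n,u,v); return c+d*(z-c[2])/d[2]
def tri(a,b):
    (c1,d1),(c2,d2)=ray("top",*a),ray("side",*b)
    s=np.linalg.lstsq(np.c_[d1,-d2],c2-c1,rcond=None)[0]
    p,q=c1+s[0]*d1,c2+s[1]*d2
    return ((p+q)/2).round(4),round(1e3*np.linalg.norm(p-q),1)
def cr(x0,y0,u,v): return (x0+(u+.5)/5-.5,y0+(v+.5)/5-.5)
E
python3 - <<'E'
from h import *
T=lambda u,v:cr(275,170,u,v); S=lambda u,v:cr(235,112,u,v)
TT=lambda u,v:cr(200,175,u,v); SS=lambda u,v:cr(225,195,u,v)
for n,a,b in[("pinF",(169,139),(188,174)),("pinR",(298,83),(157,67))]:
    print(n,tri(T(*a),S(*b)),onz("top",*T(*a),.072).round(4),onz("side",*S(*b),.072).round(4))
for n,u,v in[("h1",23,113),("h2",23,165),("h3",125,113),("h4",125,165)]: print(n,onz("top",*T(u,v),.072).round(4))
for a,b in[((79,64),(287,220)),((211,42),(286,80)),((241,227),(75,75)),((109,249),(67,213))]:
    print("foot",tri(TT(*a),SS(*b)),onz("top",*TT(*a),.012).round(4),onz("side",*SS(*b),.012).round(4))
print("cheek tops (side, z=.077)",[onz("side",*SS(*b),.077).round(4).tolist() for b in((97,122),(267,130),(97,58),(270,68))])
print("cheek tops (top, z=.077)",[onz("top",*TT(*b),.077).round(4).tolist() for b in((110,60),(133,212),(175,47),(196,200))])
E
```

```text
pinF (array([ 0.5232, -0.1696,  0.0641]), np.float64(0.9)) [ 0.5224 -0.1688  0.072 ] [ 0.5223 -0.1635  0.072 ]
pinR (array([ 0.5586, -0.2544,  0.0637]), np.float64(1.5)) [ 0.5578 -0.2532  0.072 ] [ 0.557  -0.2473  0.072 ]
h1 [ 0.5408 -0.0752  0.072 ]
h2 [ 0.5068 -0.0744  0.072 ]
h3 [ 0.5398 -0.1411  0.072 ]
h4 [ 0.5058 -0.14    0.072 ]
foot (array([0.4966, 0.1463, 0.1136]), np.float64(115.6)) [0.5713 0.1379 0.012 ] [0.442  0.1235 0.012 ]
foot (array([0.5096, 0.0617, 0.1139]), np.float64(114.0)) [0.5851 0.0481 0.012 ] [0.4568 0.0301 0.012 ]
foot (array([ 0.5277,  0.0315, -0.0327]), np.float64(126.9)) [0.4587 0.0291 0.012 ] [0.5861 0.052  0.012 ]
foot (array([ 0.5143,  0.1233, -0.0421]), np.float64(126.2)) [0.4452 0.1174 0.012 ] [0.5718 0.1444 0.012 ]
cheek tops (side, z=.077) [[0.5594, 0.1132, 0.077], [0.4623, 0.0994, 0.077], [0.5677, 0.0721, 0.077], [0.4669, 0.059, 0.077]]
cheek tops (top, z=.077) [[0.5612, 0.1112, 0.077], [0.4619, 0.0964, 0.077], [0.5692, 0.069, 0.077], [0.469, 0.056, 0.077]]
```

```bash
python3 - <<'E'
import numpy as np
from scipy.spatial.transform import Rotation as R
o=R.from_euler('xyz',[180,0,153.77],degrees=True).as_matrix()
def Rm(dy,s,dev=45):  # tool z dir has Y sign dy; tool y = s*X
    t=np.radians(dev);z=np.array([0,dy*np.sin(t),-np.cos(t)]);y=np.array([s,0,0.]);return np.c_[np.cross(y,z),y,z]
for name,dy,j1 in(("G",-1,8),("S-",-1,27),("S+",1,-10)):
  for s in(1,-1):
    for f in(110,130):
      M=R.from_euler('y',f,degrees=True).inv()*R.from_euler('z',j1,degrees=True).inv()*R.from_matrix(Rm(dy,s))
      a=M.as_euler('ZYZ',degrees=True); print(name,s,f,"J4 %.0f J5 %.0f J6 %.0f"%(a[0],a[1],(a[2]-90+180)%360-180))
E
```

```text
G 1 110 J4 -45 J5 81 J6 20
G 1 130 J4 -49 J5 68 J6 35
G -1 110 J4 -45 J5 81 J6 -160
G -1 130 J4 -49 J5 68 J6 -145
S- 1 110 J4 -39 J5 93 J6 33
S- 1 130 J4 -40 J5 78 J6 46
S- -1 110 J4 -39 J5 93 J6 -147
S- -1 130 J4 -40 J5 78 J6 -134
S+ 1 110 J4 45 J5 83 J6 -21
S+ 1 130 J4 48 J5 69 J6 -36
S+ -1 110 J4 45 J5 83 J6 159
S+ -1 130 J4 48 J5 69 J6 144
```

```bash
cat >> h.py <<'E'
from scipy.spatial.transform import Rotation as Ro, Slerp
from rig import monitor
def Rm(dy,s,yaw=0,dev=45):
    t=np.radians(dev);z=np.array([0,dy*np.sin(t),-np.cos(t)]);y=np.array([s,0,0.])
    return Ro.from_euler('z',yaw,degrees=True)*Ro.from_matrix(np.c_[np.cross(y,z),y,z])
def cur():
    o=monitor.get_obs(); return np.array(o["tcp_pos"]),Ro.from_euler('xyz',o["orientation"],degrees=True)
def plan(p1,R1,n,start=None):
    p0,R0=start or cur(); rv=(R0.inv()*R1).as_rotvec()
    for k in range(n):
        dR=(R0*Ro.from_rotvec(rv*k/n)).inv()
        print((np.degrees(rv)/n/45).round(3).tolist(), (dR.apply((np.array(p1)-p0)/n)*10).round(3).tolist())
    return np.array(p1),R1
E
python3 - <<'E'
from h import *
R=Rm(-1,1,-.5); d=R.as_matrix()[:,2]; g=np.array([.523,-.102,.064])
s=plan(g+(.005-.12)*d,R,4); print(); plan(g+.005*d,R,1,s)
E
```

```text
[0.14, -0.223, 0.338] [-1.197, -1.092, 0.25]
[0.14, -0.223, 0.338] [-1.365, -0.703, 0.575]
[0.14, -0.223, 0.338] [-1.366, -0.257, 0.869]
[0.14, -0.223, 0.338] [-1.201, 0.196, 1.099]

[0.0, 0.0, 0.0] [0.0, -0.0, 1.2]
```

```bash
python3 - <<'E'
from h import *
R=Rm(-1,1,-.5); d=R.as_matrix()[:,2]; g=np.array([.523,-.102,.064])
plan(g+(.005-.12)*d,R,6)
E
```

```text
[0.093, -0.148, 0.225] [-0.798, -0.728, 0.166]
[0.093, -0.148, 0.225] [-0.885, -0.561, 0.312]
[0.093, -0.148, 0.225] [-0.923, -0.372, 0.452]
[0.093, -0.148, 0.225] [-0.911, -0.171, 0.579]
[0.093, -0.148, 0.225] [-0.849, 0.031, 0.687]
[0.093, -0.148, 0.225] [-0.741, 0.226, 0.771]
```

```bash
H="python3 -m handwheel"
$H '[[[0.093,-0.148,0.225,-0.798,-0.728,0.166,100],[0.093,-0.148,0.225,-0.798,-0.728,0.166,100],[0.093,-0.148,0.225,-0.798,-0.728,0.166,100]]]'
$H '[[[0.093,-0.148,0.225,-0.885,-0.561,0.312,100],[0.093,-0.148,0.225,-0.885,-0.561,0.312,100],[0.093,-0.148,0.225,-0.885,-0.561,0.312,100]]]'
$H '[[[0.093,-0.148,0.225,-0.923,-0.372,0.452,100],[0.093,-0.148,0.225,-0.923,-0.372,0.452,100],[0.093,-0.148,0.225,-0.923,-0.372,0.452,100]]]'
$H '[[[0.093,-0.148,0.225,-0.911,-0.171,0.579,60],[0.093,-0.148,0.225,-0.911,-0.171,0.579,60],[0.093,-0.148,0.225,-0.911,-0.171,0.579,60]]]'
$H '[[[0.093,-0.148,0.225,-0.849,0.031,0.687,60],[0.093,-0.148,0.225,-0.849,0.031,0.687,60],[0.093,-0.148,0.225,-0.849,0.031,0.687,60]]]'
$H '[[[0.093,-0.148,0.225,-0.741,0.226,0.771,60],[0.093,-0.148,0.225,-0.741,0.226,0.771,60],[0.093,-0.148,0.225,-0.741,0.226,0.771,60],[0.093,-0.148,0.225,-0.741,0.226,0.771,60]]]'
python3 - <<'E'
from h import *
from rig import get_image
print(monitor.get_obs()["joints"].round(0))
R=Rm(-1,1,-.5); d=R.as_matrix()[:,2]; g=np.array([.523,-.102,.064])
plan(g+(.005)*d,R,2)
a=get_image("side")[:,:,::-1];b=get_image("top")[:,:,::-1]
cv2.imwrite("pics/a1.png",np.hstack([cv2.resize(a[90:260,190:350],(400,425)),cv2.resize(b[120:290,180:340],(400,425))]))
E
```

```text
clock: 0.35
tcp_pos: [0.3266, 0.4803, 0.2276]
orientation: [-176.2, 7.2, 143.6]
force: [0.9, -0.8, -1.2]
finger_gap: 0.999
grasp_force: 0.0
clock: 0.6
tcp_pos: [0.3663, 0.3793, 0.211]
orientation: [-173.8, 14.8, 133.9]
force: [-0.6, -0.1, 0.1]
finger_gap: 0.999
grasp_force: 0.0
clock: 0.85
tcp_pos: [0.4059, 0.2788, 0.1943]
orientation: [-172.8, 22.5, 124.1]
force: [-0.1, -0.0, -0.7]
finger_gap: 0.999
grasp_force: 0.0
clock: 1.1
tcp_pos: [0.4456, 0.1784, 0.1775]
orientation: [-173.2, 30.4, 113.8]
force: [-0.7, -0.7, -0.7]
finger_gap: 0.612
grasp_force: 0.0
clock: 1.35
tcp_pos: [0.4853, 0.078, 0.1607]
orientation: [-175.4, 38.0, 102.4]
force: [-0.9, -0.4, 0.4]
finger_gap: 0.606
grasp_force: 0.0
clock: 1.68
tcp_pos: [0.5245, -0.0241, 0.1438]
orientation: [-179.8, 45.0, 89.5]
force: [-0.6, -0.2, 0.1]
finger_gap: 0.602
grasp_force: 0.0
[ 20.  38. 110. -48.  63.  56.]
[-0.002, -0.0, 0.0] [0.006, -0.002, 0.583]
[-0.002, -0.0, 0.0] [0.006, -0.003, 0.583]
```

View pics/a1.png

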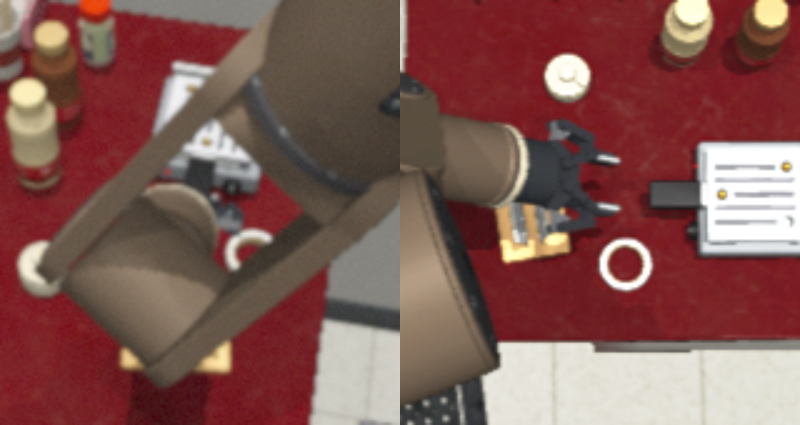

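The gripper points 45° down at the handle and is lined up with it: tips at (608,160) and (608,208), handle at (675,195), the offset being parallax. Closing in and gripping.

```bash
H="python3 -m handwheel"
$H '[[[0,0,0,0.006,-0.005,0.6,60],[0,0,0,0.006,-0.005,0.8,60],[0,0,0,0.006,-0.005,0.95,60],[0,0,0,0.006,-0.005,1.0,60],[0,0,0,0.006,-0.005,1.0,60]]]'
$H '[[[0,0,0,0,0,0.08,60],[0,0,0,0,0,0.165,60],[0,0,0,0,0,0.165,60]]]'
$H '[[[0,0,0,0,0,0,20],[0,0,0,0,0,0,20],[0,0,0,0,0,0,20],[0,0,0,0,0,0,20],[0,0,0,0,0,0,20]]]' 80
$H '[[[0,0,0,0,0,0,20],[0,0,0,0,0,0,20]]]'
```

```text
clock: 2.2
tcp_pos: [0.5225, -0.0901, 0.0736]
orientation: [-179.9, 44.9, 89.6]
force: [0.1, 0.9, -0.3]
finger_gap: 0.599
grasp_force: 0.0
clock: 2.45
tcp_pos: [0.5231, -0.1019, 0.062]
orientation: [-180.0, 44.9, 89.6]
force: [-0.7, -0.5, 0.3]
finger_gap: 0.598
grasp_force: 0.0
clock: 2.87
tcp_pos: [0.5231, -0.1016, 0.0625]
orientation: [180.0, 44.9, 89.6]
force: [-0.8, 5.4, 4.4]
finger_gap: 0.407
grasp_force: 79.3
clock: 3.03
tcp_pos: [0.5231, -0.1017, 0.0624]
orientation: [-180.0, 44.9, 89.6]
force: [-0.5, 5.9, 5.5]
finger_gap: 0.407
grasp_force: 79.4
```

```bash
H="python3 -m handwheel"
$H '[[[0,0,0,-0.03,0,-0.03,20],[0,0,0,-0.1,0,-0.1,20],[0,0,0,-0.17,0,-0.17,20],[0,0,0,-0.24,0,-0.24,20],[0,0,0,-0.3,0,-0.3,20]]]'
$H '[[[0,0,0,-0.2,0,-0.2,20],[0,0,0,-0.4,0,-0.4,20],[0,0,0,-0.6,0,-0.6,20],[0,0,0,-0.7,0,-0.7,20],[0,0,0,-0.7,0,-0.7,20]]]'
python3 - <<'E'
from h import *
R=Rm(1,1,9.2); d=R.as_matrix()[:,2]; g=np.array([.5147,.085,.30])
plan(g+.005*d,R,5)
E
```

```text
clock: 3.45
tcp_pos: [0.5231, -0.102, 0.106]
orientation: [180.0, 44.9, 89.5]
force: [-0.1, 0.6, -2.6]
finger_gap: 0.409
grasp_force: 79.8
clock: 3.87
tcp_pos: [0.5241, -0.1021, 0.2073]
orientation: [179.6, 44.8, 89.3]
force: [1.0, -0.0, -2.6]
finger_gap: 0.41
grasp_force: 80.3
[0.001, 0.398, -0.048] [0.145, -0.022, -0.395]
[0.001, 0.398, -0.048] [0.26, -0.015, -0.331]
[0.001, 0.398, -0.048] [0.35, -0.004, -0.235]
[0.001, 0.398, -0.048] [0.405, 0.01, -0.116]
[0.001, 0.398, -0.048] [0.42, 0.026, 0.014]
```

```bash
H="python3 -m handwheel"
$H '[[[0,0.1,-0.012,0.036,-0.005,-0.1,20],[0,0.2,-0.024,0.072,-0.01,-0.2,20],[0,0.3,-0.036,0.11,-0.016,-0.3,20],[0,0.398,-0.048,0.145,-0.022,-0.395,20]]]'
$H '[[[0,0.13,-0.016,0.086,-0.005,-0.11,20],[0,0.26,-0.032,0.172,-0.01,-0.22,20],[0,0.398,-0.048,0.26,-0.015,-0.331,20]]]'
$H '[[[0,0.13,-0.016,0.117,0,-0.078,20],[0,0.26,-0.032,0.234,0,-0.156,20],[0,0.398,-0.048,0.35,-0.004,-0.235,20]]]'
$H '[[[0,0.13,-0.016,0.135,0,-0.04,20],[0,0.26,-0.032,0.27,0,-0.08,20],[0,0.398,-0.048,0.405,0.01,-0.116,20]]]'
$H '[[[0,0.1,-0.012,0.1,0,0,20],[0,0.25,-0.03,0.25,0.01,0,20],[0,0.36,-0.043,0.38,0.02,0.01,20],[0,0.398,-0.048,0.42,0.026,0.014,20],[0,0.398,-0.048,0.42,0.026,0.014,20]]]'
python3 - <<'E'
from h import *
from rig import get_image
print(monitor.get_obs()["joints"].round(0))
R=Rm(1,1,9.2); d=R.as_matrix()[:,2]; g=np.array([.5147,.085,.19])
plan(g+.005*d,R,2)
a=get_image("side")[:,:,::-1];b=get_image("top")[:,:,::-1]
cv2.imwrite("pics/a2.png",np.hstack([cv2.resize(a[150:270,190:310],(400,400)),cv2.resize(b[120:260,170:310],(400,400))]))
E
```

```text
clock: 4.2
tcp_pos: [0.5209, -0.0633, 0.2216]
orientation: [-178.6, 26.7, 92.0]
force: [-0.5, -1.2, -2.9]
finger_gap: 0.411
grasp_force: 80.1
clock: 4.45
tcp_pos: [0.5191, -0.0249, 0.2397]
orientation: [-178.1, 8.7, 93.7]
force: [-0.7, -1.1, -4.0]
finger_gap: 0.403
grasp_force: 80.1
clock: 4.7
tcp_pos: [0.5172, 0.013, 0.2578]
orientation: [-178.1, -9.3, 95.2]
force: [-1.6, 0.1, -3.0]
finger_gap: 0.408
grasp_force: 80.1
clock: 4.95
tcp_pos: [0.515, 0.0508, 0.2756]
orientation: [-178.7, -27.3, 96.9]
force: [-1.4, 0.2, -2.7]
finger_gap: 0.406
grasp_force: 80.0
clock: 5.37
tcp_pos: [0.5125, 0.0881, 0.2911]
orientation: [-179.7, -45.0, 99.0]
force: [-1.1, -1.1, -2.7]
finger_gap: 0.412
grasp_force: 80.1
[-19.  26. 105.  39.  79. -47.]
[-0.002, 0.0, -0.001] [-0.369, 0.01, 0.37]
[-0.002, 0.0, -0.001] [-0.369, 0.009, 0.37]
```

View pics/a2.png

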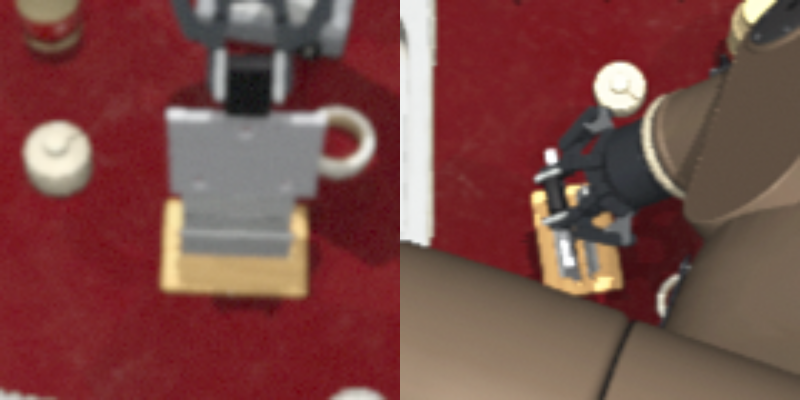

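The side view has the plate upright over the slot (bottom edge from about (170,190) to (317,197)), parallel to the cheeks. I'll check its position against the slot before lowering.

```bash
python3 - <<'E'
from h import *
for u,v in((170,192),(317,198)): print(onz("side",190+u*.3,150+v*.3,.125).round(4))
for z in(0.3,):
  for u,v in((167,107),(325,115)): print("plate top edge",onz("side",190+u*.3,150+v*.3,.245).round(4))
E
```

```text
[0.5695 0.1035 0.125 ]
[0.4478 0.0853 0.125 ]
plate top edge [0.572  0.0948 0.245 ]
plate top edge [0.4527 0.0786 0.245 ]
```

```bash
python3 - <<'E'
from h import *
R=Rm(1,1,9.2); d=R.as_matrix()[:,2]
s=plan(np.array([.518,.081,.245])+.005*d,R,1);plan(np.array([.518,.081,.195])+.005*d,R,1,s)
E
```

```text
[-0.003, 0.005, -0.0] [-0.385, 0.041, 0.327]
[0.0, 0.0, 0.0] [-0.354, 0.0, 0.354]
```

```bash
H="python3 -m handwheel"
$H '[[[0,0.005,0,-0.1,0.041,0.04,20],[0,0.005,0,-0.2,0.041,0.14,20],[0,0.005,0,-0.3,0.041,0.24,20],[0,0.005,0,-0.385,0.041,0.327,20],[0,0.005,0,-0.385,0.041,0.327,20]]]'
$H '[[[0,0,0,-0.09,0,0.09,20],[0,0,0,-0.18,0,0.18,20],[0,0,0,-0.27,0,0.27,20],[0,0,0,-0.354,0,0.354,20],[0,0,0,-0.354,0,0.354,20]]]'
$H '[[[0,0,0,-0.02,0,0.02,20],[0,0,0,-0.04,0,0.04,20],[0,0,0,-0.04,0,0.04,20]]]'
```

```text
clock: 5.88
tcp_pos: [0.5165, 0.0854, 0.2392]
orientation: [-179.7, -45.2, 99.1]
force: [-1.0, -0.3, -3.4]
finger_gap: 0.407
grasp_force: 80.0
clock: 6.3
tcp_pos: [0.5167, 0.0853, 0.1896]
orientation: [-179.7, -45.2, 99.1]
force: [-0.2, 0.2, -2.5]
finger_gap: 0.407
grasp_force: 80.0
clock: 6.55
tcp_pos: [0.5177, 0.0852, 0.1862]
orientation: [-180.0, -45.1, 99.3]
force: [0.0, 0.9, -2.7]
finger_gap: 0.407
grasp_force: 80.0
```

```bash
H="python3 -m handwheel"
$H '[[[0,0,0,-0.007,0,0.007,20],[0,0,0,-0.014,0,0.014,20],[0,0,0,-0.014,0,0.014,20]]]'
$H '[[[0,0,0,-0.007,0,0.007,20],[0,0,0,-0.014,0,0.014,20],[0,0,0,-0.014,0,0.014,20]]]'
$H '[[[0,0,0,-0.007,0,0.007,20],[0,0,0,-0.014,0,0.014,20],[0,0,0,-0.014,0,0.014,20]]]'
```

```text
clock: 6.8
tcp_pos: [0.5177, 0.0852, 0.1845]
orientation: [-180.0, -45.1, 99.3]
force: [0.7, 0.6, -3.6]
finger_gap: 0.407
grasp_force: 80.0
clock: 7.05
tcp_pos: [0.5176, 0.0852, 0.1823]
orientation: [-180.0, -45.1, 99.3]
force: [0.1, 0.5, -2.3]
finger_gap: 0.407
grasp_force: 80.0
clock: 7.3
tcp_pos: [0.5176, 0.0857, 0.1818]
orientation: [180.0, -45.3, 99.3]
force: [-3.8, -3.3, 19.0]
finger_gap: 0.409
grasp_force: 82.2
```

```bash
H="python3 -m handwheel"
$H '[[[0,0,0,0.008,0,-0.008,20],[0,0,0,0.008,0,-0.008,60],[0,0,0,0.008,0,-0.008,60],[0,0,0,0.008,0,-0.008,60],[0,0,0,0.008,0,-0.008,60]]]'
$H '[[[0,0,0,0,0,-0.15,60],[0,0,0,0,0,-0.4,60],[0,0,0,0,0,-0.7,60],[0,0,0,0,0,-1.0,60],[0,0,0,0,0,-1.0,60]]]'
python3 - <<'E'
from h import *
from rig import get_image
R=Rm(1,1,9.2,0)
plan([.515,.06,.33],R,3)
a=get_image("side")[:,:,::-1];b=get_image("top")[:,:,::-1]
cv2.imwrite("pics/a3.png",np.hstack([cv2.resize(a[150:270,190:310],(400,400)),cv2.resize(b[120:260,170:310],(400,400))]))
E
```

```text
clock: 7.72
tcp_pos: [0.5176, 0.0852, 0.1815]
orientation: [-180.0, -45.2, 99.3]
force: [-0.4, 0.1, 1.0]
finger_gap: 0.601
grasp_force: 0.0
clock: 8.13
tcp_pos: [0.5313, 0.0119, 0.2549]
orientation: [179.7, -45.0, 99.4]
force: [-0.2, -0.0, 0.1]
finger_gap: 0.599
grasp_force: 0.0
[0.002, -0.333, 0.001] [0.295, -0.027, -0.059]
[0.002, -0.333, 0.001] [0.27, -0.027, -0.133]
[0.002, -0.333, 0.001] [0.226, -0.028, -0.199]
```

View pics/a3.png

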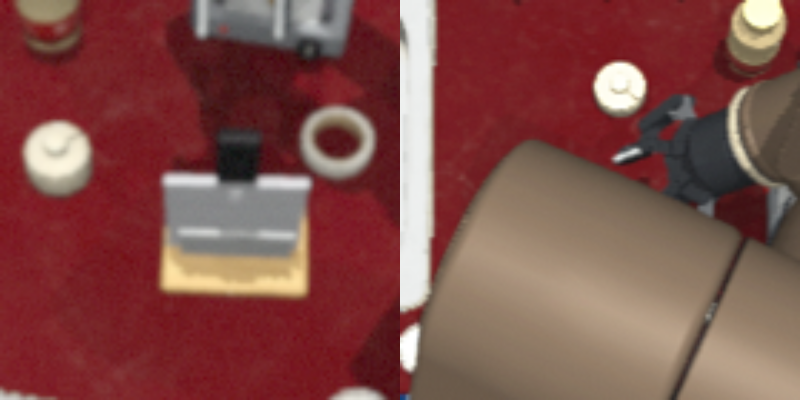

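```bash
python3 - <<'E'
from h import *
f=lambda u,v,z:onz("side",190+u*.3,150+v*.3,z).round(4)
print(f(238,180,.132),f(240,131,.208),f(240,143,.208))
E
H="python3 -m handwheel"
$H '[[[0,-0.11,0,0.1,-0.01,-0.02,60],[0,-0.22,0,0.2,-0.02,-0.04,60],[0,-0.333,0,0.295,-0.027,-0.059,60]]]'
$H '[[[0,-0.11,0,0.09,-0.01,-0.04,60],[0,-0.22,0,0.18,-0.02,-0.09,60],[0,-0.333,0,0.27,-0.027,-0.133,60]]]'
$H '[[[0,-0.11,0,0.08,-0.01,-0.07,60],[0,-0.22,0,0.16,-0.02,-0.13,60],[0,-0.333,0,0.226,-0.028,-0.199,60],[0,-0.333,0,0.226,-0.028,-0.199,60]]]'
python3 - <<'E'
from h import *
R=Rm(-1,1,9.2,45);d=R.as_matrix()[:,2];g=np.array([.516,.085,.18])
plan(g-.14*d,R,3)
E
```

```text
[0.5152 0.085  0.132 ] [0.5163 0.083  0.208 ] [0.5144 0.0938 0.208 ]
clock: 8.48
tcp_pos: [0.5232, 0.0316, 0.2761]
orientation: [-179.9, -30.0, 99.2]
force: [-0.4, 0.8, -0.1]
finger_gap: 0.601
grasp_force: 0.0
clock: 8.73
tcp_pos: [0.5178, 0.0481, 0.302]
orientation: [-180.0, -15.0, 99.3]
force: [-0.6, 0.7, -0.6]
finger_gap: 0.599
grasp_force: 0.0
clock: 9.07
tcp_pos: [0.5123, 0.0663, 0.3281]
orientation: [179.9, 0.0, 99.5]
force: [0.9, 1.1, 0.5]
finger_gap: 0.599
grasp_force: 0.0
[0.001, -0.333, 0.002] [0.39, 0.024, 0.164]
[0.001, -0.333, 0.002] [0.419, 0.024, 0.057]
[0.001, -0.333, 0.002] [0.419, 0.023, -0.053]
```

```bash
H="python3 -m handwheel"
$H '[[[0,-0.11,0,0.13,0.01,0.05,60],[0,-0.22,0,0.26,0.02,0.1,60],[0,-0.333,0,0.39,0.024,0.164,60]]]'
$H '[[[0,-0.11,0,0.14,0.01,0.02,60],[0,-0.22,0,0.28,0.02,0.04,60],[0,-0.333,0,0.419,0.024,0.057,60]]]'
$H '[[[0,-0.11,0,0.14,0.01,-0.02,60],[0,-0.22,0,0.28,0.02,-0.04,60],[0,-0.333,0,0.419,0.023,-0.053,60],[0,-0.333,0,0.419,0.023,-0.053,60]]]'
python3 - <<'E'
from h import *
from rig import get_image
print(monitor.get_obs()["joints"].round(0))
a=get_image("side")[:,:,::-1];b=get_image("top")[:,:,::-1]
cv2.imwrite("pics/raw_side4.png",a);cv2.imwrite("pics/raw_top4.png",b)
cv2.imwrite("pics/a4.png",np.hstack([cv2.resize(a[170:270,190:290],(400,400),interpolation=2),cv2.resize(b[160:240,200:280],(400,400),interpolation=2)]))
E
```

```text
clock: 9.32
tcp_pos: [0.5087, 0.1022, 0.3102]
orientation: [-180.0, 14.9, 99.3]
force: [0.6, -0.4, -1.2]
finger_gap: 0.597
grasp_force: 0.0
clock: 9.57
tcp_pos: [0.5042, 0.1414, 0.2934]
orientation: [-179.8, 29.9, 99.4]
force: [0.6, 0.2, -0.9]
finger_gap: 0.601
grasp_force: 0.0
clock: 9.9
tcp_pos: [0.4988, 0.1818, 0.2737]
orientation: [-179.2, 45.1, 100.1]
force: [-2.0, 0.1, -1.1]
finger_gap: 0.6
grasp_force: 0.0
[ 40.  31.  98. -38.  81.  47.]
```

View pics/a4.png

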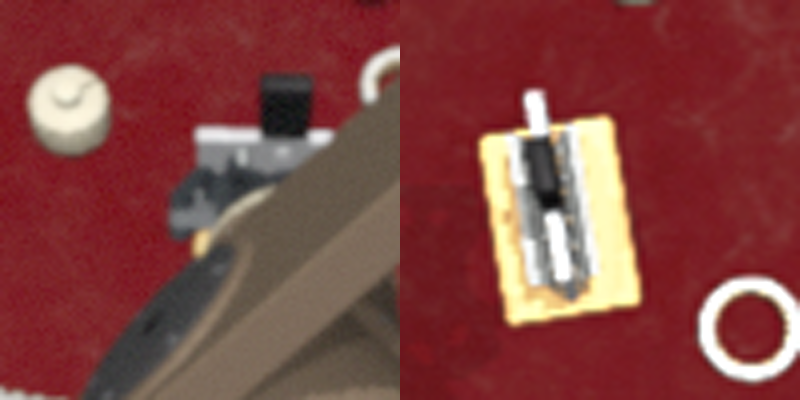

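```bash
python3 - <<'E'
from h import *
T=lambda u,v,z:onz("top",*cr(200,160,u-400,v),z).round(4)
print("edge",T(535,92,.132),T(562,280,.132),T(549,186,.132)); print("handle end",T(546,168,.208),T(541,139,.208),T(554,200,.208))
im=cv2.imread("pics/raw_top4.png")
g=cv2.cvtColor(im,cv2.COLOR_BGR2GRAY)
print(g[178:220,222:238])
E
```

```text
edge [0.5778 0.0909 0.132 ] [0.4592 0.0744 0.132 ] [0.5181 0.0823 0.132 ]
handle end [0.516  0.0789 0.208 ] [0.5334 0.0818 0.208 ] [0.4969 0.0742 0.208 ]
[[ 54  49  73 167 212 206 151  73  55  57  57  58  62  66  62  56]
 [ 56  48 103 252 255 255 178  76  54  55  58  60  63  61  58  57]
 [ 57  49 106 253 255 255 221  89  52  58  58  57  60  57  57  59]
 [ 56  51  86 223 255 255 246 106  54  56  60  58  57  57  57  59]
 [ 55  50  69 177 255 255 247 111  53  55  55  56  53  54  54  55]
 [ 50  49  67 167 255 255 253 145  63  51  59  61  74 100 115 121]
 [ 49  46  51 129 253 255 254 183 110 108 114 129 177 237 247 248]
 [ 67  92 104 133 247 255 254 219 229 241 235 240 251 253 250 250]
 [166 225 243 245 255 255 255 209 195 206 178 203 244 253 250 249]
 [249 217 182 156 145 138 122  97 169 184 146 175 243 247 241 245]
 [248 222 135  72  60  58  55  54 125 154 142 164 243 245 236 244]
 [247 229 136  64  55  63  62  51  80 151 162 147 237 248 241 245]
 [251 234 125  59  56  64  70  53  60 146 166 141 224 246 244 245]
 [246 237 125  59  53  66  71  61  59 122 145 149 223 245 246 245]
 [240 24
[... 1168 characters left out ...]
 255 255 181 144 160 151 233]
 [237 212 207 248 240 172 144 125 233 255 255 218 108 120 145 223]
 [247 235 199 243 240 175 144 120 199 255 255 243 115 114 138 185]
 [248 236 197 239 237 175 146 133 194 255 255 252 144 109 134 164]
 [247 236 206 238 237 191 151 149 182 254 255 255 191 137 136 153]
 [247 236 208 232 246 225 173 145 147 253 255 255 192 159 157 140]
 [247 236 206 221 245 231 175 144 139 252 255 253 163 148 157 157]
 [247 237 211 210 243 233 179 149 111 150 176 148 119 129 130 162]
 [247 247 235 201 197 191 184 165 126 121 125 112 111 129 134 156]
 [248 248 236 200 195 201 207 206 176 146 136 118 109 127 160 191]
 [240 242 229 202 201 212 213 211 204 188 159 131 116 164 224 239]]
```

Top crop: plate stands upright in the slot, top edge running (535,92)–(562,280), handle end centred near (546,168). The lean is within about 3°. Grasping from the +y side.

```bash
python3 - <<'E'
from h import *
R=Rm(-1,1,8.5,45);d=R.as_matrix()[:,2];g=np.array([.517,.0808,.180])
s=plan(g-.045*d,R,1);plan(g+.005*d,R,1,s)
E
```

```text
[0.007, -0.005, 0.021] [-0.037, 0.017, 0.941]
[0.0, 0.0, 0.0] [0.0, -0.0, 0.5]
```

```bash
H="python3 -m handwheel"
$H '[[[0.007,-0.005,0.021,-0.037,0.017,0.25,60],[0.007,-0.005,0.021,-0.037,0.017,0.5,60],[0.007,-0.005,0.021,-0.037,0.017,0.75,60],[0.007,-0.005,0.021,-0.037,0.017,0.94,60],[0.007,-0.005,0.021,-0.037,0.017,0.94,60]]]'
python3 - <<'E'
from h import *
R=Rm(-1,1,8.5,45);d=R.as_matrix()[:,2];g=np.array([.517,.0808,.180])
plan(g+.005*d,R,1)
E
$H '[[[0,0,0,0,0,0.15,60],[0,0,0,0,0,0.3,60],[0,0,0,0,0,0.42,60],[0,0,0,0,0,0.5,60],[0,0,0,0,0,0.5,60]]]'
$H '[[[0,0,0,0,0,0,20],[0,0,0,0,0,0,20],[0,0,0,0,0,0,20],[0,0,0,0,0,0,20],[0,0,0,0,0,0,20]]]' 80
```

```text
clock: 10.42
tcp_pos: [0.5123, 0.1082, 0.2128]
orientation: [179.8, 44.9, 98.0]
force: [0.5, -0.2, -0.4]
finger_gap: 0.596
grasp_force: 0.0
[-0.003, -0.002, -0.007] [0.035, 0.007, 0.478]
clock: 10.83
tcp_pos: [0.5188, 0.0759, 0.1787]
orientation: [179.5, 45.0, 98.0]
force: [0.1, -0.4, -0.4]
finger_gap: 0.598
grasp_force: 0.0
clock: 11.25
tcp_pos: [0.5194, 0.0776, 0.1796]
orientation: [179.4, 45.0, 98.0]
force: [-0.4, 0.3, 5.7]
finger_gap: 0.415
grasp_force: 80.2
```

```bash
H="python3 -m handwheel"
$H '[[[0,0,0,-0.03,0,-0.03,20],[0,0,0,-0.1,0,-0.1,20],[0,0,0,-0.2,0,-0.2,20],[0,0,0,-0.3,0,-0.3,20],[0,0,0,-0.4,0,-0.4,20]]]'
$H '[[[0,0,0,-0.15,0,-0.15,20],[0,0,0,-0.3,0,-0.3,20],[0,0,0,-0.45,0,-0.45,20],[0,0,0,-0.55,0,-0.55,20],[0,0,0,-0.55,0,-0.55,20]]]'
python3 - <<'E'
from h import *
from rig import get_image
print(monitor.get_obs()["joints"].round(0))
b=get_image("top")[:,:,::-1];cv2.imwrite("pics/raw_top5.png",b)
a=get_image("side")[:,:,::-1];cv2.imwrite("pics/raw_side5.png",a)
E
```

```text
clock: 11.67
tcp_pos: [0.519, 0.0773, 0.2376]
orientation: [179.4, 45.0, 97.9]
force: [0.4, 0.0, -2.3]
finger_gap: 0.408
grasp_force: 79.7
clock: 12.08
tcp_pos: [0.5192, 0.0775, 0.3171]
orientation: [179.0, 44.9, 97.7]
force: [0.1, 0.9, -1.4]
finger_gap: 0.407
grasp_force: 80.0
[ 31.  24. 103. -42.  78.  42.]
```

Now the roll of −180° about the tool axis.

```bash
H="python3 -m handwheel"
for i in 1 2 3 4 5; do $H '[[[0,0,-0.13,0,0,0,20],[0,0,-0.27,0,0,0,20],[0,0,-0.4,0,0,0,20],[0,0,-0.53,0,0,0,20],[0,0,-0.65,0,0,0,20]]]' | grep -E "orient|tcp"; done
python3 - <<'E'
from h import *
print(monitor.get_obs()["joints"].round(0))
R=Rm(-1,-1,-.5); d=R.as_matrix()[:,2]; plan(np.array([.523,-.1007,.14])+.005*d,R,3)
E
```

```text
tcp_pos: [0.5178, 0.0769, 0.3122]
orientation: [-154.0, 38.2, 136.9]
tcp_pos: [0.5179, 0.0769, 0.3122]
orientation: [-139.6, 21.8, 165.2]
tcp_pos: [0.5179, 0.0769, 0.3122]
orientation: [-135.0, 1.7, -173.0]
tcp_pos: [0.5179, 0.077, 0.3121]
orientation: [-138.3, -18.6, -151.6]
tcp_pos: [0.5179, 0.0769, 0.3121]
orientation: [-150.9, -36.0, -124.8]
[  31.   24.  103.  -42.   78. -105.]
[-0.046, 0.014, -0.203] [0.05, 0.056, 0.838]
[-0.046, 0.014, -0.203] [0.033, 0.032, 0.84]
[-0.046, 0.014, -0.203] [0.021, 0.006, 0.841]
```

```bash
H="python3 -m handwheel"
$H '[[[-0.012,0.004,-0.06,0.012,0.014,0.2,20],[-0.023,0.007,-0.1,0.025,0.028,0.42,20],[-0.035,0.01,-0.15,0.038,0.042,0.63,20],[-0.046,0.014,-0.203,0.05,0.056,0.838,20],[-0.046,0.014,-0.203,0.05,0.056,0.838,20]]]'
$H '[[[-0.012,0.004,-0.06,0.01,0.01,0.2,20],[-0.023,0.007,-0.1,0.017,0.016,0.42,20],[-0.035,0.01,-0.15,0.025,0.024,0.63,20],[-0.046,0.014,-0.203,0.033,0.032,0.84,20],[-0.046,0.014,-0.203,0.033,0.032,0.84,20]]]'
$H '[[[-0.012,0.004,-0.06,0.01,0,0.2,20],[-0.023,0.007,-0.1,0.015,0,0.42,20],[-0.035,0.01,-0.15,0.02,0.006,0.63,20],[-0.046,0.014,-0.203,0.021,0.006,0.841,20],[-0.046,0.014,-0.203,0.021,0.006,0.841,20]]]'
python3 - <<'E'
from h import *
from rig import get_image
print(monitor.get_obs()["joints"].round(0))
R=Rm(-1,-1,-.5); d=R.as_matrix()[:,2]; plan(np.array([.523,-.1007,.14])+.005*d,R,1)
b=get_image("top")[:,:,::-1];cv2.imwrite("pics/raw_top6.png",b)
a=get_image("side")[:,:,::-1];cv2.imwrite("pics/raw_side6.png",a)
cv2.imwrite("pics/a6.png",np.hstack([cv2.resize(a[100:180,230:310],(400,400),interpolation=2),cv2.resize(b[160:240,275:355],(400,400),interpolation=2)]))
E
```

```text
clock: 14.68
tcp_pos: [0.5183, 0.0143, 0.2516]
orientation: [-159.4, -40.5, -114.8]
force: [-0.5, -0.0, -2.7]
finger_gap: 0.409
grasp_force: 80.5
clock: 15.1
tcp_pos: [0.5205, -0.0455, 0.1936]
orientation: [-169.1, -43.5, -103.3]
force: [-1.9, -0.5, -2.5]
finger_gap: 0.411
grasp_force: 80.7
clock: 15.52
tcp_pos: [0.5227, -0.1053, 0.1355]
orientation: [-179.9, -45.0, -90.7]
force: [-1.7, -1.0, -2.7]
finger_gap: 0.411
grasp_force: 80.7
[  12.   37.  114.  -55.   57. -124.]
[0.001, 0.001, -0.003] [-0.001, -0.003, -0.015]
```

View pics/a6.png

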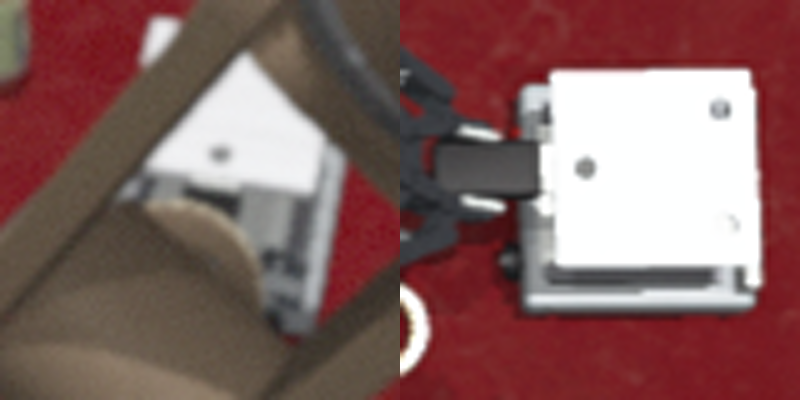

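Top crop: smooth face up, front hole at (586,168), rear holes at (720,109) and (730,222), handle at left. Next I compare the hole positions with the pins.

```bash
python3 - <<'E'
from h import *
T=lambda u,v,z:onz("top",*cr(275,160,u-400,v),z).round(4)
for z in(.144,.137): print(T(586,168,z),T(720,109,z),T(730,222,z))
print("edges",T(551,72,.144),T(555,265,.144),T(752,70,.144),T(757,265,.144))
E
```

```text
[ 0.5234 -0.1717  0.144 ] [ 0.559 -0.255  0.144] [ 0.4887 -0.2578  0.144 ]
[ 0.5247 -0.1725  0.137 ] [ 0.5604 -0.2563  0.137 ] [ 0.4898 -0.259   0.137 ]
edges [ 0.584  -0.1523  0.144 ] [ 0.4638 -0.1507  0.144 ] [ 0.5832 -0.2758  0.144 ] [ 0.4622 -0.2727  0.144 ]
```

```bash
python3 - <<'E'
from h import *
R=Rm(-1,-1,-.5); plan([.5225,-.1036,.082],R,1)
E
```

```text
[-0.002, 0.001, -0.008] [-0.392, 0.014, 0.391]
```

```bash
H="python3 -m handwheel"
$H '[[[0,0,-0.006,-0.1,0.01,0.1,20],[0,0,-0.006,-0.2,0.014,0.2,20],[0,0,-0.006,-0.3,0.014,0.3,20],[0,0,-0.006,-0.39,0.014,0.39,20],[0,0,-0.006,-0.39,0.014,0.39,20]]]'
python3 - <<'E'
from h import *
from rig import get_image
R=Rm(-1,-1,-.5); plan([.5225,-.1036,.0605],R,1)
b=get_image("top")[:,:,::-1];cv2.imwrite("pics/raw_top7.png",b)
a=get_image("side")[:,:,::-1]
cv2.imwrite("pics/a7.png",np.hstack([cv2.resize(a[100:180,230:310],(400,400),interpolation=2),cv2.resize(b[160:240,275:355],(400,400),interpolation=2)]))
E
```

```text
clock: 16.03
tcp_pos: [0.5227, -0.1028, 0.0815]
orientation: [-179.8, -44.9, -90.6]
force: [-1.2, -0.7, -2.5]
finger_gap: 0.406
grasp_force: 80.7
[-0.003, 0.002, -0.001] [-0.142, 0.002, 0.155]
```

View pics/a7.png

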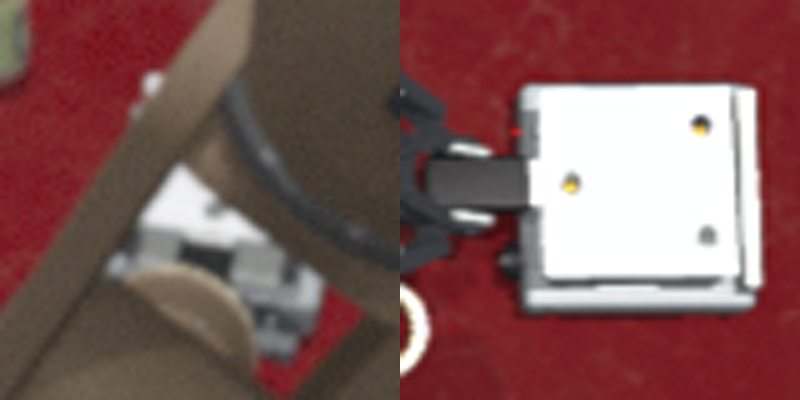

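Both brass pins show through their holes at (571,187) and (701,128), centred within a millimetre after parallax. I'm lowering it gently.

```bash
H="python3 -m handwheel"
$H '[[[0,0,0,-0.02,0,0.02,20],[0,0,0,-0.04,0,0.04,20],[0,0,0,-0.06,0,0.06,20],[0,0,0,-0.07,0,0.07,20],[0,0,0,-0.07,0,0.07,20]]]'
$H '[[[0,0,0,-0.01,0,0.01,20],[0,0,0,-0.02,0,0.02,20],[0,0,0,-0.03,0,0.03,20],[0,0,0,-0.03,0,0.03,20]]]'
```

```text
clock: 16.55
tcp_pos: [0.5227, -0.1038, 0.0725]
orientation: [-179.8, -44.9, -90.6]
force: [0.2, 0.2, -4.0]
finger_gap: 0.408
grasp_force: 80.7
clock: 16.88
tcp_pos: [0.5227, -0.1038, 0.0681]
orientation: [-179.8, -44.9, -90.5]
force: [-0.4, 0.5, -2.3]
finger_gap: 0.408
grasp_force: 80.7
```

```bash
H="python3 -m handwheel"
$H '[[[0,0,0,-0.007,0,0.007,20],[0,0,0,-0.014,0,0.014,20],[0,0,0,-0.02,0,0.02,20],[0,0,0,-0.02,0,0.02,20]]]'
$H '[[[0,0,0,-0.007,0,0.007,20],[0,0,0,-0.014,0,0.014,20],[0,0,0,-0.014,0,0.014,20]]]'
```

```text
clock: 17.22
tcp_pos: [0.5227, -0.1038, 0.0653]
orientation: [-179.8, -44.9, -90.5]
force: [0.2, -0.1, -3.0]
finger_gap: 0.407
grasp_force: 80.7
clock: 17.47
tcp_pos: [0.5227, -0.1038, 0.0634]
orientation: [-179.8, -44.9, -90.6]
force: [0.4, 0.3, -2.2]
finger_gap: 0.411
grasp_force: 80.7
```

```bash
H="python3 -m handwheel"
$H '[[[0,0,0,-0.004,0,0.004,20],[0,0,0,-0.008,0,0.008,20],[0,0,0,-0.008,0,0.008,20]]]'
$H '[[[0,0,0,-0.004,0,0.004,20],[0,0,0,-0.008,0,0.008,20],[0,0,0,-0.008,0,0.008,20]]]'
```

```text
clock: 17.72
tcp_pos: [0.5228, -0.1038, 0.0623]
orientation: [-179.8, -44.9, -90.5]
force: [1.1, -0.1, -2.9]
finger_gap: 0.406
grasp_force: 80.7
clock: 17.97
tcp_pos: [0.5228, -0.1038, 0.0612]
orientation: [-179.8, -44.9, -90.6]
force: [-0.8, 0.0, -2.2]
finger_gap: 0.409
grasp_force: 80.7
```

```bash
H="python3 -m handwheel"
$H '[[[0,0,0,-0.004,0,0.004,20],[0,0,0,-0.007,0,0.007,20],[0,0,0,-0.007,0,0.007,20]]]'
$H '[[[0,0,0,-0.004,0,0.004,20],[0,0,0,-0.007,0,0.007,20],[0,0,0,-0.007,0,0.007,20]]]'
```

```text
clock: 18.22
tcp_pos: [0.5228, -0.1038, 0.0602]
orientation: [-179.8, -44.9, -90.6]
force: [-0.1, -0.5, -1.9]
finger_gap: 0.409
grasp_force: 80.7
clock: 18.47
tcp_pos: [0.5228, -0.1038, 0.0593]
orientation: [-179.8, -44.9, -90.6]
force: [0.1, 0.3, -1.3]
finger_gap: 0.407
grasp_force: 80.8
```

```bash
H="python3 -m handwheel"
$H '[[[0,0,0,-0.004,0,0.004,20],[0,0,0,-0.007,0,0.007,20],[0,0,0,-0.007,0,0.007,20]]]'
$H '[[[0,0,0,-0.004,0,0.004,20],[0,0,0,-0.007,0,0.007,20],[0,0,0,-0.007,0,0.007,20]]]'
```

```text
clock: 18.72
tcp_pos: [0.5228, -0.1038, 0.0584]
orientation: [-179.8, -44.9, -90.6]
force: [-0.2, 2.2, 0.3]
finger_gap: 0.405
grasp_force: 81.2
clock: 18.97
tcp_pos: [0.5229, -0.1038, 0.0578]
orientation: [-179.8, -45.0, -90.6]
force: [-3.8, 6.3, 9.2]
finger_gap: 0.412
grasp_force: 82.4
```

```bash
H="python3 -m handwheel"
$H '[[[0,0,0,0,0,0,46],[0,0,0,0,0,0,60],[0,0,0,0,0,0,60],[0,0,0,0,0,0,60]]]' 20
$H '[[[0,0,0,0,0,-0.2,60],[0,0,0,0,0,-0.5,60],[0,0,0,0,0,-0.8,60],[0,0,0,0,0,-1.0,60],[0,0,0,0,0,-1.0,60]]]'
$H '[[[0,0,0,-0.2,0,-0.3,60],[0,0,0,-0.2,0,-0.6,60],[0,0,0,-0.2,0,-0.9,60],[0,0,0,-0.2,0,-1.0,60],[0,0,0,-0.2,0,-1.0,60]]]'
python3 - <<'E'
from h import *
from rig import get_image
b=get_image("top")[:,:,::-1];cv2.imwrite("pics/raw_top8.png",b)
a=get_image("side")[:,:,::-1]
cv2.imwrite("pics/a8.png",np.hstack([cv2.resize(a[112:172,235:315],(400,300),interpolation=2),cv2.resize(b[170:230,275:355],(400,300),interpolation=2)]))
E
```

```text
clock: 19.3
tcp_pos: [0.5228, -0.1039, 0.0573]
orientation: [-179.8, -44.9, -90.6]
force: [0.1, -0.5, 0.6]
finger_gap: 0.6
grasp_force: 0.0
clock: 19.72
tcp_pos: [0.5248, -0.0306, 0.1304]
orientation: [-179.5, -44.8, -90.7]
force: [0.8, 0.9, -0.0]
finger_gap: 0.6
grasp_force: 0.0
clock: 20.13
tcp_pos: [0.5246, 0.0528, 0.1856]
orientation: [-179.6, -44.9, -90.6]
force: [0.5, -0.4, 0.3]
finger_gap: 0.601
grasp_force: 0.0
```

View pics/a8.png

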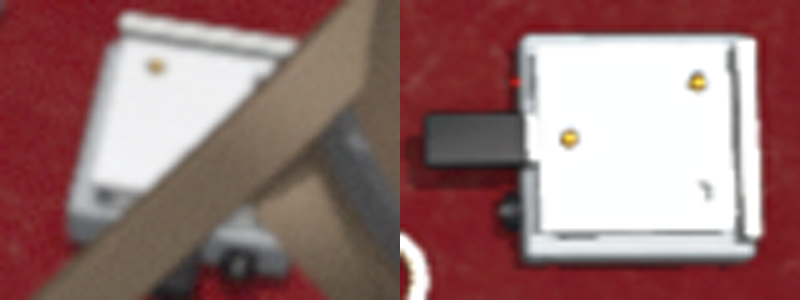

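The plate sits as it did at the start, now smooth side up. Both pins come through at (569,139) and (698,83), and the handle outline is within about half a pixel of the first picture. Handing in.

```bash
python3 -c "
from rig import r
print(r.job_done())"
```

```text
the job is handed in; nothing more can be done
None
```

I turned the plate over and put it back on the griddle smooth side up, with its handle to the front as before; the last picture shows it on both pins, and I handed the job in at about 20 s (no verdict came back).

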